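# Bring the ball dish to the desk ball ramp, lip first, and hold it there

### The job

Lift the ball dish by its handle and carry it to the upper end of the wooden ball ramp, turning it in the air about a quarter turn so that its pouring lip points straight down the ramp and overhangs the ramp's upper end, a few centimetres at most above the ramp and not touching it. Keep the dish level all the way so that the loose ball stays in the middle and never runs out to the rim, and leave the other things on the desk where they are. Finish while still holding the dish still and level there, with the ball resting in its middle: do not pour, put it down or let go.

Things in the scene. Friction and masses are not known exactly. Their poses are not given: they have to be found in the camera images.
- dish: The ball dish: a round brown wooden dish 109 mm across, its inside a shallow cone rising 10 degrees from the middle (6 mm above the dish's underside) to a rim 21 mm high. Origin: centre of its underside. x points to the pouring lip, z up. A steel wire handle arches over it, with uprights at y = +-56 mm. About 160 g.
- dish_grip (a point): Centre of the dish's handle grip, a flat-sided wooden bar straight over the dish's middle, 85 mm above the dish's underside: 12 mm thick along the dish's x, 52 mm long along the dish's y, 22 mm high. Same axes as the dish. Grasp it from above, closing along the dish's x.
- dish_lip (a point): Underside of the tip of the dish's pouring lip, a spout 38 mm wide: 76 mm from the dish's middle along its x and 13 mm above the dish's underside. Same axes as the dish.
- ball_center (a point): Centre of the loose steel ball, 30 mm across, about 50 g, that rolls freely in the dish; at rest it lies in the dish's middle.
- ramp: The wooden ball ramp, fixed to the desk: a straight trough that runs down along its x for 125 mm, 46 mm wide inside and 58 mm outside, to a small catch box. Origin: on the desk surface, under the middle of the trough's upper end. x points down the ramp, z up. The trough's floor is 50 mm high at the upper end and its side walls 65 mm there, sloping down 11 degrees from there. A base plate 75 mm wide and 8 mm high lies under it from x = 5 to 165 mm.
- highlighter: Highlighter pen, 22x116x17 mm, lying, a bystander. Origin: centre of its underside.
- eraser: Small eraser in a sleeve, 19x40x13 mm, a bystander. Origin: centre of its underside.
- usb_stick: USB stick, 18x56x8 mm, a bystander. Origin: centre of its underside.
- glue_stick: Glue stick standing upright, 27 mm across and 98 mm high, a bystander. Origin: centre of its underside.

How it is judged:
By the outcome, as a careful person would: the job done as asked, in the order asked, and still so for the second after the job is handed in, while the arm keeps its last pose, push and grip.
It also fails if it takes over 40 s, if anything falls off the work surface, if the arm or the gripper's body presses on something with over 40 N, if the wrist force passes 120 N, or if a joint passes its speed limit or range.

### The arm

A 6-joint arm with a two-finger parallel gripper is mounted at the origin on a cart in front of the work surface, level with it; the furniture and walls round the work are solid. World frame = base frame: x ahead of the robot, y to its left, z up, the work surface at z = 0. Lengths are in m, angles in degrees, forces in N, time in s.
With the tool pointing down it reaches from about 0.35 to 1 m from the base axis. Payload 7.1 kg.
Tool frame: the origin (TCP) lies between the finger pads; the fingertips stand 25 mm ahead of it and the grasp point (between the pads) lies 6 mm ahead of it (arm.tip_extent is the z of the fingertips in the tool frame, in m); z points along the fingers, y is the line along which they close (so a half turn about z gives the same grasp; the last joint's range is limited). The gripper opens to 85 mm and grips with 20 to 120 N. Pads are 22 mm wide; open, the fingers measure 114 mm over their backs; the gripper's body (76 mm by 85 mm) begins 54 mm behind the grasp point. The pads swing forward as they close: fully open they stand 13 mm farther back than shut.
Start: joints at [-78.323, 24.242, 93.386, -0, 62.372, -1.089], TCP at [0.138, -0.61, 0.256] pointing down, gripper open.
Joint ranges: [-172.04, 172.04], [-51.8, 120.97], [4.93, 147.93], [-75.15, 255.16], [6.16, 154.13], [-145.62, 145.62]. Speed limits (degrees/s): [136.94, 136.94, 172.46, 180, 180, 180].

### API

Orientations are given as [roll, pitch, yaw] about the fixed x, y, z axes, in that order (R = Rz(yaw) Ry(pitch) Rx(roll)).
In Python, from rig import arm gives the robot as it stands.
- The arm moves only by the tool arm_command, never from a script. Its argument "targets" is a list of rows, each an object of numbers: "dx", "dy", "dz": the shift along the tool's x, y, z in mm; "wx", "wy", "wz": the turn, a rotation vector about the tool's x, y, z in degrees. In form: [{"dx": .., "dy": .., "dz": .., "wx": .., "wy": .., "wz": ..}, ...]. A call has 1 to 20 rows; each row shifts and turns the commanded pose from where the row before left it, along the tool's axes as they then stand; what a row does not reach is not made up. A row lasts 1/8 s, in which the tool goes at most 62.5 mm and 10.7 degrees, less where a joint would pass 70% of its speed; a pose out of reach is approached as far as the arm can. A call is refused whole if a number of a shift passes 62.5 or a number of a turn 10.7, either way. A call with a gripper value outside its range is refused whole. "fingers" is the finger opening in mm, from 0 to 85.4, set as the call begins (left out, the last holds). The fingers move at their own pace and stop on an object; "grip_force" is the grip in N (left out, the last holds). Time passes only in rows, so rows that do not move let the fingers close. It gives the time, the measured TCP pose, the force, the opening and the grip force at its end, in the units of the state.
- arm.sense(): the state, without advancing time (a new reading comes with each control period).
- arm.camera(name): name is "scene" or "top" or "wrist"; returns the picture (420x560x3 uint8, red, green, blue); there is no depth.
- arm.camera_params(name): a dict with "fov_y" (degrees; the focal length in pixels is half the picture's height over the tangent of half this angle, whatever the lens; pixels are square), "cx", "cy" (the principal point, pixels), "rvec" (rotation vector, rad) and "tvec" (3), from world to camera coordinates, as OpenCV has them. Camera axes: x right, y down, z forward; pixel columns grow to the right and rows downward; lengths in m; the calibration is good to about 2 mm. The wrist camera is an equidistant fisheye: a pixel r from the principal point sees the ray r / f radians off the axis. A picture is of the moment at which its call begins: read the wrist's pose just before it. camera_params takes no time and is no camera call; for the wrist camera it gives the pose at the moment of the call.
- arm.finish_job(): hands the job in; it is judged then, once.
The state is a dict: "t": time; "joints": joint angles; "dq": joint speeds; "tau": joint torques, N m; "tcp_pos": TCP position; "tool_rot": TCP orientation; "wrist_force": force on the tool from outside, world axes, zero at the start; "ft_torque": the same for the moment, N m; "grip_width": opening from 0.0 (shut) to 1.0 (fully open); "grasp_force": force on a finger pad.
Only numpy, scipy, OpenCV 4.12 (cv2) and the standard library are available. Lean on these libraries where they do the work, as an engineer would, in place of code of your own. Each camera call takes 0.05 s, during which the arm holds its last target. There are 200 camera calls.

## Working session

There is one attempt and no reset: what is moved stays moved. The work goes in short steps, Python scripts to look and compute and a tool call to move; the robot and the scene stay as the last step left them, time stands still between calls to the robot, and variables do not carry over. Pictures are saved under pics/ and viewed, at most 10 in all, crops included, and the job is handed in when it is done.

Besides the shell and the picture viewer there is one more tool, called as name(argument=value, ...) on one line, values as JSON. arm_command: Moves the arm, as the interface text tells. Its arguments: {"type":"object","properties":{"targets":{"type":"array","items":{"type":"object","properties":{"dx":{"type":"number"},"dy":{"type":"number"},"dz":{"type":"number"},"wx":{"type":"number"},"wy":{"type":"number"},"wz":{"type":"number"}}}},"fingers":{"type":"number"},"grip_force":{"type":"number"}},"required":["targets"]}

```bash
mkdir -p pics; cat > h.py <<'E'
import numpy as np, cv2
from rig import arm
def shot(n,f):
    p=arm.camera_params(n); im=arm.camera(n); cv2.imwrite('pics/'+f,im[:,:,::-1]); np.save('pics/'+f+'.npy',p,allow_pickle=True); return im,p
def load(f): return np.load('pics/'+f+'.npy',allow_pickle=True).item()
def ray(p,u,v,fish=False):
    f=210/np.tan(np.radians(p['fov_y'])/2); x,y=(u-p['cx'])/f,(v-p['cy'])/f
    if fish:
        r=np.hypot(x,y); d=np.array([x/r*np.sin(r),y/r*np.sin(r),np.cos(r)])
    else: d=np.array([x,y,1.])
    R=cv2.Rodrigues(np.array(p['rvec'],float))[0]; return -R.T@np.array(p['tvec'],float),R.T@d
def atz(p,u,v,z,fish=False):
    c,d=ray(p,u,v,fish); return (c+d*(z-c[2])/d[2]).round(4)
def proj(p,X):
    f=210/np.tan(np.radians(p['fov_y'])/2); R=cv2.Rodrigues(np.array(p['rvec'],float))[0]
    c=R@np.array(X,float)+np.array(p['tvec'],float); return (c[:2]/c[2]*f+[p['cx'],p['cy']]).round(1)
E
python3 - <<'E'
from h import *
a,_=shot('top','top.png'); b,_=shot('scene','scene.png')
print(arm.sense())
E
```

```text
{'t': 0.1, 'joints': array([-7.83227668e+01,  2.42808247e+01,  9.34272735e+01,  8.55511833e-04,
        6.23720739e+01, -1.09054866e+00]), 'dq': array([-0.0692352 , -0.00242792, -0.01364649,  0.08057423, -0.06172598,
       -0.05249259]), 'tau': array([ 8.91221462e-04, -5.58421683e+01, -2.82444960e+01,  3.46304114e-05,
        2.94187208e-03, -2.26691007e-06]), 'tcp_pos': array([ 0.13804003, -0.60909348,  0.25561348]), 'tool_rot': array([-1.79919857e+02, -2.28314592e-03,  1.27673830e+01]), 'wrist_force': array([0.83095449, 0.70562014, 0.21453408]), 'ft_torque': array([ 0.00667388, -0.03432738, -0.03215956]), 'grasp_force': 0.0, 'grip_width': 0.9907074758844786}
```

View pics/top.png

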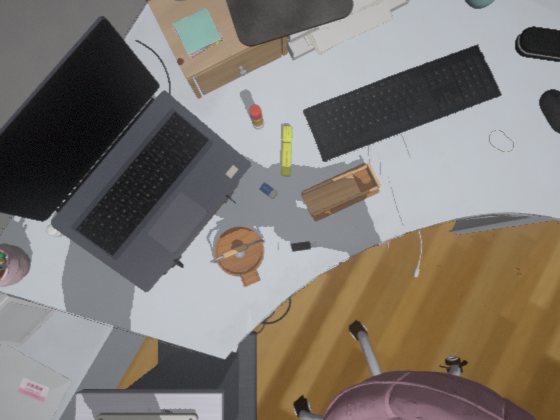

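View pics/scene.png

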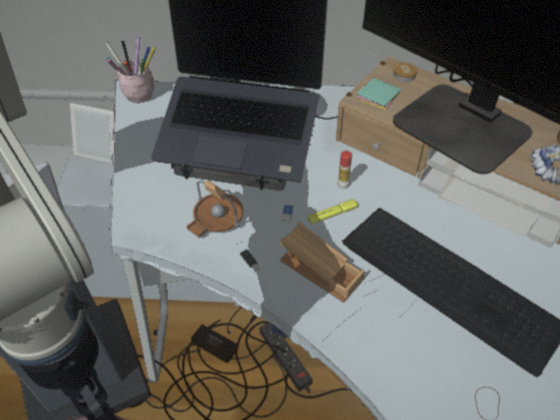

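```bash
python3 - <<'E'
import cv2
a=cv2.imread('pics/top.png')[150:300,195:395]
cv2.imwrite('pics/topc.png',cv2.resize(a,None,fx=4,fy=4,interpolation=cv2.INTER_CUBIC))
a=cv2.imread('pics/scene.png')[170:310,175:375]
cv2.imwrite('pics/scenec.png',cv2.resize(a,None,fx=4,fy=4,interpolation=cv2.INTER_CUBIC))
E
```

```text
(no output)
```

View pics/topc.png

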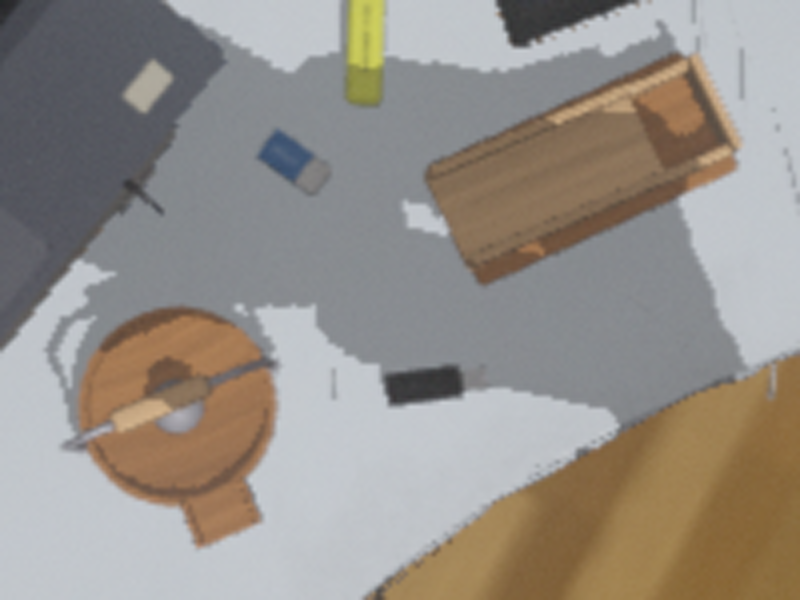

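View pics/scenec.png

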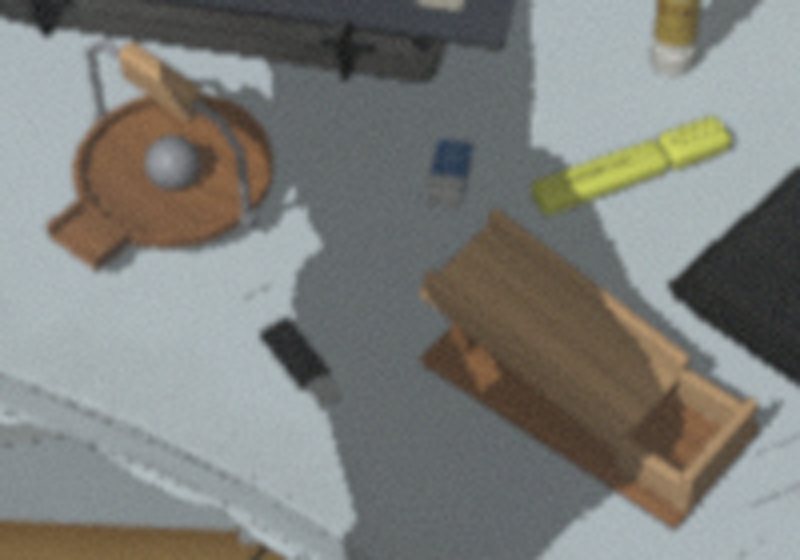

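```bash
python3 - <<'E'
from h import *
p=load('top.png');q=load('scene.png')
T=lambda x,y,z:atz(p,195+x/4,150+y/4,z)
S=lambda x,y,z:atz(q,175+x/4,170+y/4,z)
print('cams',ray(p,280,210)[0],ray(q,280,210)[0])
print('rim',T(177.5,407,.021),'lip',T(198,547,.025),T(262,521,.025),'bar',T(112,418,.09),T(210,388,.09))
print('S rim',S(174,167,.021),'bar',S(132,57,.085),S(185,100,.085), 'lip',S(50,228,.022),S(98,266,.022))
print('ramp T',T(428,172,.065),T(467,262,.065),'box',T(695,55,.03),T(740,150,.03),'base',T(483,284,.008),T(737,168,.008))
print('ramp S',S(495,212,.065),S(423,290,.065),'box',S(757,402,.03),'base',S(422,358,.008),S(678,525,.008))
print('usb',T(385,390,.008),T(465,380,.008))
E
```

```text
cams [ 0.43228083 -0.31145638  0.97993017] [ 0.22934616 -0.95836666  0.90173604]
rim [ 0.4495 -0.1989  0.021 ] lip [ 0.3743 -0.2106  0.025 ] [ 0.3878 -0.2452  0.025 ] bar [ 0.443  -0.1737  0.09  ] [ 0.4577 -0.2235  0.09  ]
S rim [ 0.4502 -0.2026  0.021 ] bar [ 0.4439 -0.1762  0.085 ] [ 0.4568 -0.2175  0.085 ] lip [ 0.3755 -0.2131  0.022 ] [ 0.3888 -0.2487  0.022 ]
ramp T [ 0.5709 -0.3363  0.065 ] [ 0.5229 -0.356   0.065 ] box [ 0.6394 -0.485   0.03  ] [ 0.5862 -0.5077  0.03  ] base [ 0.5162 -0.3675  0.008 ] [ 0.5796 -0.5102  0.008 ]
ramp S [ 0.5714 -0.3423  0.065 ] [ 0.5168 -0.3701  0.065 ] box [ 0.6422 -0.4813  0.03  ] base [ 0.5162 -0.3688  0.008 ] [ 0.5806 -0.5124  0.008 ]
usb [ 0.458  -0.3123  0.008 ] [ 0.4631 -0.3566  0.008 ]
```

arm_command(targets=[{"dx":12,"dy":-10,"dz":2},{"dx":25,"dy":-21,"dz":3},{"dx":25,"dy":-21,"dz":3},{"dx":25,"dy":-21,"dz":3},{"dx":25,"dy":-21,"dz":3},{"dx":25,"dy":-21,"dz":3},{"dx":25,"dy":-21,"dz":3},{"dx":25,"dy":-21,"dz":3},{"dx":25,"dy":-21,"dz":3},{"dx":25,"dy":-21,"dz":3},{"dx":25,"dy":-21,"dz":3},{"dx":25,"dy":-21,"dz":3},{"dx":25,"dy":-21,"dz":4},{"dx":25,"dy":-21,"dz":4},{"dx":25,"dy":-21,"dz":4},{"dx":25,"dy":-21,"dz":4},{"dx":8,"dy":-5,"dz":4}], fingers=70)

```text
validation failed for argument at $.ta...
```

arm_command(targets=[{"wz":4},{"wz":8},{"wz":8},{"wz":8},{"wz":8},{"wz":8},{"wz":8},{"wz":8},{"wz":8},{"wz":8},{"wz":4},{}])

```text
validation failed for argument at $.ta...
```

```bash
python3 - <<'E'
from h import *
im,_=shot('wrist','w1.png'); s=arm.sense(); print(s['t'],s['tcp_pos'],s['tool_rot'],s['joints'])
E
```

```text
0.15 [ 0.13804739 -0.60914858  0.25568879] [-1.79928636e+02 -2.67888220e-03  1.27625891e+01] [-7.83233798e+01  2.42772122e+01  9.34220320e+01  1.49650007e-03
  6.23721577e+01 -1.08666543e+00]
```

View pics/w1.png

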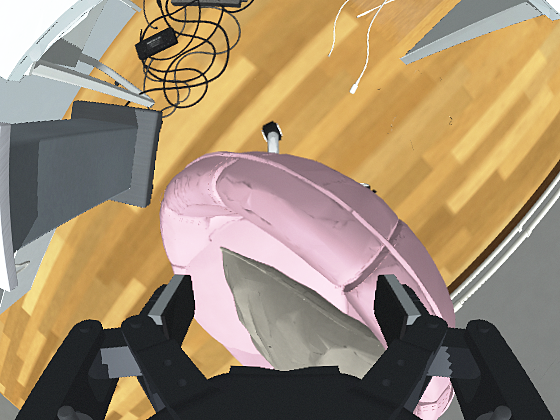

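The wrist view shows the arm hasn't moved: it is still over the chair at (300,270), and the call was rejected for missing fields. I'll retry with full rows and keep the height until I'm over the desk.

arm_command(targets=[{"dx":12,"dy":-10,"dz":0,"wx":0,"wy":0,"wz":0},{"dx":25,"dy":-21,"dz":0,"wx":0,"wy":0,"wz":0},{"dx":25,"dy":-21,"dz":0,"wx":0,"wy":0,"wz":0},{"dx":25,"dy":-21,"dz":0,"wx":0,"wy":0,"wz":0},{"dx":25,"dy":-21,"dz":0,"wx":0,"wy":0,"wz":0},{"dx":25,"dy":-21,"dz":0,"wx":0,"wy":0,"wz":0},{"dx":25,"dy":-21,"dz":0,"wx":0,"wy":0,"wz":0},{"dx":25,"dy":-21,"dz":0,"wx":0,"wy":0,"wz":0},{"dx":25,"dy":-21,"dz":0,"wx":0,"wy":0,"wz":0},{"dx":25,"dy":-21,"dz":0,"wx":0,"wy":0,"wz":0},{"dx":25,"dy":-21,"dz":0,"wx":0,"wy":0,"wz":0},{"dx":25,"dy":-21,"dz":0,"wx":0,"wy":0,"wz":0},{"dx":25,"dy":-21,"dz":0,"wx":0,"wy":0,"wz":0},{"dx":25,"dy":-21,"dz":0,"wx":0,"wy":0,"wz":0},{"dx":25,"dy":-21,"dz":0,"wx":0,"wy":0,"wz":0},{"dx":25,"dy":-21,"dz":0,"wx":0,"wy":0,"wz":0},{"dx":8,"dy":-5,"dz":0,"wx":0,"wy":0,"wz":0}], fingers=70)

```text
t: 2.28
tcp_pos: [0.4508, -0.1985, 0.2563]
tool_rot: [-180.0, 0.0, 12.9]
wrist_force: [0.0, -0.9, -0.7]
grip_width: 0.821
grasp_force: 0.0
```

arm_command(targets=[{"dx":0,"dy":0,"dz":3,"wx":0,"wy":0,"wz":4},{"dx":0,"dy":0,"dz":5,"wx":0,"wy":0,"wz":8},{"dx":0,"dy":0,"dz":5,"wx":0,"wy":0,"wz":8},{"dx":0,"dy":0,"dz":5,"wx":0,"wy":0,"wz":8},{"dx":0,"dy":0,"dz":5,"wx":0,"wy":0,"wz":8},{"dx":0,"dy":0,"dz":5,"wx":0,"wy":0,"wz":8},{"dx":0,"dy":0,"dz":5,"wx":0,"wy":0,"wz":8},{"dx":0,"dy":0,"dz":5,"wx":0,"wy":0,"wz":8},{"dx":0,"dy":0,"dz":5,"wx":0,"wy":0,"wz":8},{"dx":0,"dy":0,"dz":5,"wx":0,"wy":0,"wz":8},{"dx":0,"dy":0,"dz":2,"wx":0,"wy":0,"wz":4},{"dx":0,"dy":0,"dz":0,"wx":0,"wy":0,"wz":0}])

```text
t: 3.78
tcp_pos: [0.4498, -0.2004, 0.2061]
tool_rot: [180.0, 0.0, -67.2]
wrist_force: [0.0, 0.1, -0.2]
grip_width: 0.821
grasp_force: 0.0
```

```bash
python3 - <<'E'
from h import *
im,_=shot('wrist','w2.png'); s=arm.sense(); print(s['t'],s['tcp_pos'],s['tool_rot'],s['joints'])
E
```

```text
3.825 [ 0.45003252 -0.20047533  0.20630149] [ 1.79984848e+02  9.79023983e-03 -6.71632266e+01] [-2.53928642e+01  1.72772770e+01  1.12144382e+02 -6.18484914e-03
  5.05957366e+01  1.31774288e+02]
```

View pics/w2.png

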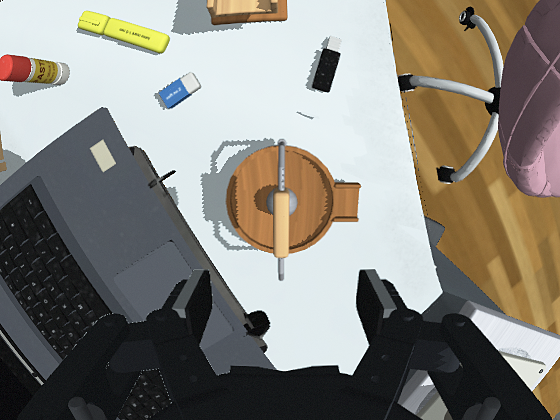

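The wrist view shows the dish centred at about (281,200), the grip bar's top running from (283,193) to (281,258), and the lip tip at (358,201). The tool is nearly aligned with it. Next I'll compute the positions.

```bash
python3 - <<'E'
from h import *
p=load('w2.png')
W=lambda u,v,z:atz(p,u,v,z,True)
a,b=W(282.5,193,.096),W(281,258,.096); print(a,b,(a+b)/2,np.linalg.norm(a-b),np.degrees(np.arctan2(*(b-a)[1::-1])))
r=W(281,200,.021);l=W(358,201.5,.024); print(r,l,np.linalg.norm(l-r),np.degrees(np.arctan2(*(l-r)[1::-1])))
a,b=W(283,141,.06),W(282,280,.06);print('wire',a,b,(a+b)/2,np.degrees(np.arctan2(*(b-a)[1::-1])))
E
```

```text
[ 0.4593 -0.2229  0.096 ] [ 0.4407 -0.1756  0.096 ] [ 0.45    -0.19925  0.096  ] 0.050825682484350355 111.46647268337442
[ 0.4515 -0.2003  0.021 ] [ 0.3827 -0.2288  0.024 ] 0.07452979270063753 -157.49850236525657
wire [ 0.4725 -0.2553  0.06  ] [ 0.4253 -0.1405  0.06  ] [ 0.4489 -0.1979  0.06  ] 112.35000581047039
```

arm_command(targets=[{"dx":0,"dy":0,"dz":8,"wx":0,"wy":0,"wz":0},{"dx":0,"dy":0,"dz":16,"wx":0,"wy":0,"wz":0},{"dx":0,"dy":0,"dz":16,"wx":0,"wy":0,"wz":0},{"dx":0,"dy":0,"dz":16,"wx":0,"wy":0,"wz":0},{"dx":0,"dy":0,"dz":16,"wx":0,"wy":0,"wz":0},{"dx":0,"dy":0,"dz":16,"wx":0,"wy":0,"wz":0},{"dx":0,"dy":0,"dz":14,"wx":0,"wy":0,"wz":0},{"dx":0,"dy":0,"dz":9,"wx":0,"wy":0,"wz":0},{"dx":0,"dy":0,"dz":4,"wx":0,"wy":0,"wz":0},{"dx":0,"dy":0,"dz":0,"wx":0,"wy":0,"wz":0}], fingers=40)

```text
t: 5.08
tcp_pos: [0.4505, -0.2004, 0.0913]
tool_rot: [180.0, 0.0, -67.2]
wrist_force: [0.5, -0.4, 0.4]
grip_width: 0.468
grasp_force: 0.0
```

arm_command(targets=[{"dx":0,"dy":0,"dz":0,"wx":0,"wy":0,"wz":0},{"dx":0,"dy":0,"dz":0,"wx":0,"wy":0,"wz":0},{"dx":0,"dy":0,"dz":0,"wx":0,"wy":0,"wz":0},{"dx":0,"dy":0,"dz":0,"wx":0,"wy":0,"wz":0},{"dx":0,"dy":0,"dz":0,"wx":0,"wy":0,"wz":0},{"dx":0,"dy":0,"dz":0,"wx":0,"wy":0,"wz":0},{"dx":0,"dy":0,"dz":0,"wx":0,"wy":0,"wz":0},{"dx":0,"dy":0,"dz":0,"wx":0,"wy":0,"wz":0}], fingers=5, grip_force=50)

```text
t: 6.08
tcp_pos: [0.4508, -0.2005, 0.0915]
tool_rot: [-180.0, -0.0, -67.2]
wrist_force: [0.7, 1.0, 5.8]
grip_width: 0.131
grasp_force: 52.6
```

arm_command(targets=[{"dx":0,"dy":0,"dz":-2,"wx":0,"wy":0,"wz":0},{"dx":0,"dy":0,"dz":-4,"wx":0,"wy":0,"wz":0},{"dx":0,"dy":0,"dz":-6,"wx":0,"wy":0,"wz":0},{"dx":0,"dy":0,"dz":-8,"wx":0,"wy":0,"wz":0},{"dx":0,"dy":0,"dz":-10,"wx":0,"wy":0,"wz":0},{"dx":0,"dy":0,"dz":-10,"wx":0,"wy":0,"wz":0},{"dx":0,"dy":0,"dz":-10,"wx":0,"wy":0,"wz":0},{"dx":0,"dy":0,"dz":-10,"wx":0,"wy":0,"wz":0},{"dx":0,"dy":0,"dz":-10,"wx":0,"wy":0,"wz":0},{"dx":0,"dy":0,"dz":-8,"wx":0,"wy":0,"wz":0},{"dx":0,"dy":0,"dz":-6,"wx":0,"wy":0,"wz":0},{"dx":0,"dy":0,"dz":-4,"wx":0,"wy":0,"wz":0},{"dx":0,"dy":0,"dz":-2,"wx":0,"wy":0,"wz":0},{"dx":0,"dy":0,"dz":0,"wx":0,"wy":0,"wz":0}])

```text
t: 7.82
tcp_pos: [0.4504, -0.2004, 0.1813]
tool_rot: [180.0, 0.0, -67.2]
wrist_force: [0.1, -0.5, -2.4]
grip_width: 0.129
grasp_force: 51.4
```

arm_command(targets=[{"dx":0,"dy":0,"dz":0,"wx":0,"wy":0,"wz":-2},{"dx":0,"dy":0,"dz":0,"wx":0,"wy":0,"wz":-4},{"dx":0,"dy":0,"dz":0,"wx":0,"wy":0,"wz":-6},{"dx":0,"dy":0,"dz":0,"wx":0,"wy":0,"wz":-6},{"dx":0,"dy":0,"dz":0,"wx":0,"wy":0,"wz":-6},{"dx":0,"dy":0,"dz":0,"wx":0,"wy":0,"wz":-6},{"dx":0,"dy":0,"dz":0,"wx":0,"wy":0,"wz":-6},{"dx":0,"dy":0,"dz":0,"wx":0,"wy":0,"wz":-6},{"dx":0,"dy":0,"dz":0,"wx":0,"wy":0,"wz":-6},{"dx":0,"dy":0,"dz":0,"wx":0,"wy":0,"wz":-6},{"dx":0,"dy":0,"dz":0,"wx":0,"wy":0,"wz":-6},{"dx":0,"dy":0,"dz":0,"wx":0,"wy":0,"wz":-6},{"dx":0,"dy":0,"dz":0,"wx":0,"wy":0,"wz":-6},{"dx":0,"dy":0,"dz":0,"wx":0,"wy":0,"wz":-6},{"dx":0,"dy":0,"dz":0,"wx":0,"wy":0,"wz":-6},{"dx":0,"dy":0,"dz":0,"wx":0,"wy":0,"wz":-4},{"dx":0,"dy":0,"dz":0,"wx":0,"wy":0,"wz":-2},{"dx":0,"dy":0,"dz":0,"wx":0,"wy":0,"wz":0}])

```text
t: 10.07
tcp_pos: [0.4504, -0.2004, 0.1812]
tool_rot: [-180.0, 0.0, 22.8]
wrist_force: [-0.7, 0.3, -2.6]
grip_width: 0.13
grasp_force: 51.4
```

```bash
python3 - <<'E'
from h import *
im,_=shot('wrist','w3.png'); s=arm.sense(); print(s['t'],s['tcp_pos'],s['tool_rot'],s['joints'],s['grasp_force'])
E
```

```text
10.125 [ 0.45036183 -0.20037496  0.18119611] [-1.79985876e+02  1.14660681e-02  2.27327927e+01] [-2.53690818e+01  1.96017121e+01  1.13074778e+02  1.22049468e-03
  4.73416802e+01  4.18972997e+01] 51.431018114089966
```

View pics/w3.png

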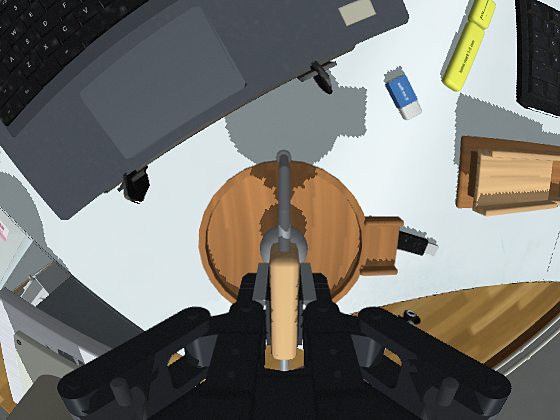

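The wrist view shows the dish lifted, with the ball at about (282,238) behind the bar and the lip tip at (402,246). The ramp's base corners are at (461,137) and (457,208), and its upper-end wall tops at about (480,149) and (474,213).

```bash
cat >> h.py <<'E'
def fproj(p,X):
    f=210/np.tan(np.radians(p['fov_y'])/2); R=cv2.Rodrigues(np.array(p['rvec'],float))[0]
    c=R@np.array(X,float)+np.array(p['tvec'],float); th=np.arctan2(np.hypot(*c[:2]),c[2]); return (c[:2]/np.hypot(*c[:2])*th*f+[p['cx'],p['cy']]).round(1)
E
python3 - <<'E'
from h import *
p=load('w3.png')
W=lambda u,v,z:atz(p,u,v,z,True)
for n,a,b in (('base',W(461,137,.008),W(457,208,.008)),('top',W(481,149,.065),W(474,213,.065))):
    print(n,a,b,(a+b)/2,np.linalg.norm(a-b),'axis',np.degrees(np.arctan2(*(b-a)[1::-1]))+90)
t=np.array([.4503,-.2004]); z0=.0902; y=np.radians(-67.3); ex=np.array([np.cos(y),np.sin(y)]);ey=np.array([-ex[1],ex[0]])
P=lambda x,yy,z:fproj(p,[*(t+ex*x+ey*yy),z0+z])
print('ball',P(0,0,.021),'lip',P(.076,.019,.019),P(.076,-.019,.019),'rimL',P(-.0545,0,.021),'rimR',P(.0545,0,.021),'rimFar',P(0,.0545,.021),'wirefar',P(0,.056,.06))
E
```

```text
base [ 0.5807 -0.334   0.008 ] [ 0.5154 -0.3656  0.008 ] [ 0.54805 -0.3498   0.008  ] 0.07254412450364262 axis -64.17671463512579
top [ 0.5694 -0.3245  0.065 ] [ 0.5195 -0.3461  0.065 ] [ 0.54445 -0.3353   0.065  ] 0.054374350570834465 axis -66.5938671212729
ball [283.7 244.2] lip [403.1 214.4] [396.2 268.4] rimL [198.  243.5] rimR [369.5 243.8] rimFar [283.9 156. ] wirefar [283.8 162. ]
```

```bash
python3 - <<'E'
import cv2
a=cv2.imread('pics/w3.png')[120:230,430:560]
cv2.imwrite('pics/w3c.png',cv2.resize(a,None,fx=5,fy=5,interpolation=cv2.INTER_CUBIC))
E
```

```text
(no output)
```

View pics/w3c.png

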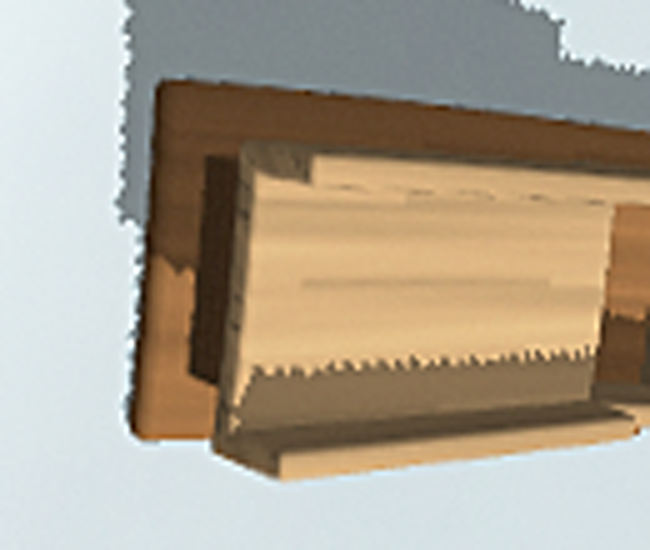

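```bash
python3 - <<'E'
from h import *
p=load('w3.png')
W=lambda u,v,z:atz(p,430+u/5,120+v/5,z,True)
for n,a,b in (('base',W(158,80,.008),W(131,438,.008)),('top',W(310,150,.065),W(280,482,.065)),('bot',W(240,145,.046),W(213,452,.046)),('floor',W(255,187,.05),W(238,420,.05))):
    print(n,a,b,(a+b)/2,np.linalg.norm(a-b),'axis',np.degrees(np.arctan2(*(b-a)[1::-1]))+90)
a,b=W(158,80,.008),W(650,130,.008);print(np.degrees(np.arctan2(*(b-a)[1::-1])))
E
```

```text
base [ 0.5819 -0.3342  0.008 ] [ 0.5154 -0.3644  0.008 ] [ 0.54865 -0.3493   0.008  ] 0.07303622388924554 axis -65.57552253764783
top [ 0.5741 -0.3353  0.065 ] [ 0.5221 -0.36    0.065 ] [ 0.5481  -0.34765  0.065  ] 0.057568133546259816 axis -64.59228189105156
bot [ 0.5719 -0.3339  0.046 ] [ 0.521  -0.3574  0.046 ] [ 0.54645 -0.34565  0.046  ] 0.056063000276474644 axis -65.2177215491179
floor [ 0.5661 -0.3379  0.05  ] [ 0.5283 -0.3564  0.05  ] [ 0.5472  -0.34715  0.05   ] 0.04208432012044396 axis -63.92204254604201
-65.50848634097612
```

arm_command(targets=[{"dx":0,"dy":0,"dz":0,"wx":0,"wy":0,"wz":-0.8},{"dx":0,"dy":0,"dz":0,"wx":0,"wy":0,"wz":-0.8},{"dx":0.5,"dy":2,"dz":0,"wx":0,"wy":0,"wz":0},{"dx":1,"dy":4,"dz":0,"wx":0,"wy":0,"wz":0},{"dx":1.4,"dy":6,"dz":0,"wx":0,"wy":0,"wz":0},{"dx":1.9,"dy":8,"dz":0,"wx":0,"wy":0,"wz":0},{"dx":2.3,"dy":9.5,"dz":0,"wx":0,"wy":0,"wz":0},{"dx":2.3,"dy":9.5,"dz":0,"wx":0,"wy":0,"wz":0},{"dx":2.3,"dy":9.5,"dz":0,"wx":0,"wy":0,"wz":0},{"dx":2.3,"dy":9.5,"dz":0,"wx":0,"wy":0,"wz":0},{"dx":2.3,"dy":9.5,"dz":0,"wx":0,"wy":0,"wz":0},{"dx":2.3,"dy":9.5,"dz":0,"wx":0,"wy":0,"wz":0},{"dx":2.3,"dy":9.5,"dz":0,"wx":0,"wy":0,"wz":0},{"dx":2.3,"dy":9.5,"dz":0,"wx":0,"wy":0,"wz":0},{"dx":1.9,"dy":8,"dz":0,"wx":0,"wy":0,"wz":0},{"dx":1.4,"dy":6,"dz":0,"wx":0,"wy":0,"wz":0},{"dx":1,"dy":4,"dz":0,"wx":0,"wy":0,"wz":0},{"dx":0.5,"dy":2,"dz":0,"wx":0,"wy":0,"wz":0},{"dx":0,"dy":0,"dz":0,"wx":0,"wy":0,"wz":0}])

```text
t: 12.5
tcp_pos: [0.5237, -0.2945, 0.1813]
tool_rot: [-180.0, 0.0, 24.4]
wrist_force: [-0.1, -0.4, -2.7]
grip_width: 0.132
grasp_force: 51.4
```

arm_command(targets=[{"dx":0,"dy":0,"dz":1,"wx":0,"wy":0,"wz":0},{"dx":0,"dy":0,"dz":2,"wx":0,"wy":0,"wz":0},{"dx":0,"dy":0,"dz":3,"wx":0,"wy":0,"wz":0},{"dx":0,"dy":0,"dz":4,"wx":0,"wy":0,"wz":0},{"dx":0,"dy":0,"dz":4,"wx":0,"wy":0,"wz":0},{"dx":0,"dy":0,"dz":4,"wx":0,"wy":0,"wz":0},{"dx":0,"dy":0,"dz":3,"wx":0,"wy":0,"wz":0},{"dx":0,"dy":0,"dz":2,"wx":0,"wy":0,"wz":0},{"dx":0,"dy":0,"dz":0,"wx":0,"wy":0,"wz":0},{"dx":0,"dy":0,"dz":0,"wx":0,"wy":0,"wz":0},{"dx":0,"dy":0,"dz":0,"wx":0,"wy":0,"wz":0},{"dx":0,"dy":0,"dz":0,"wx":0,"wy":0,"wz":0}])

```text
t: 14.0
tcp_pos: [0.5239, -0.2946, 0.1584]
tool_rot: [180.0, -0.0, 24.4]
wrist_force: [0.7, 0.0, -2.2]
grip_width: 0.13
grasp_force: 51.4
```

```bash
python3 - <<'E'
from h import *
im,_=shot('wrist','w4.png'); b,_=shot('scene','s4.png');s=arm.sense(); print(s['t'],s['tcp_pos'],s['tool_rot'],s['wrist_force'],s['grasp_force'])
c=cv2.imread('pics/s4.png')[170:310,175:375]
c=cv2.resize(c,(560,392),interpolation=cv2.INTER_CUBIC)
w=cv2.imread('pics/w4.png')[90:330,160:560]; w=cv2.resize(w,(800,480))
cv2.imwrite('pics/w4c.png',w); cv2.imwrite('pics/s4c.png',c)
E
```

```text
14.1 [ 0.52383555 -0.29453078  0.1583736 ] [ 1.79996404e+02 -4.69725727e-03  2.43651261e+01] [-0.28870522 -0.14081626 -2.20176808] 51.43249869346619
```

View pics/w4c.png

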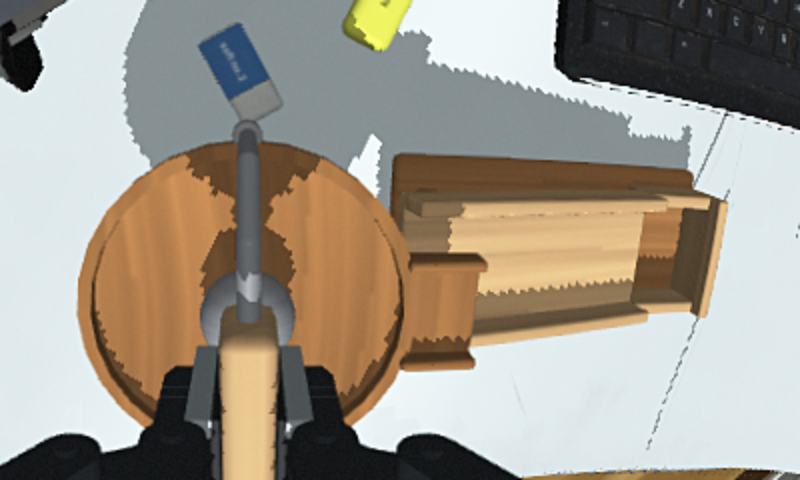

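View pics/s4c.png

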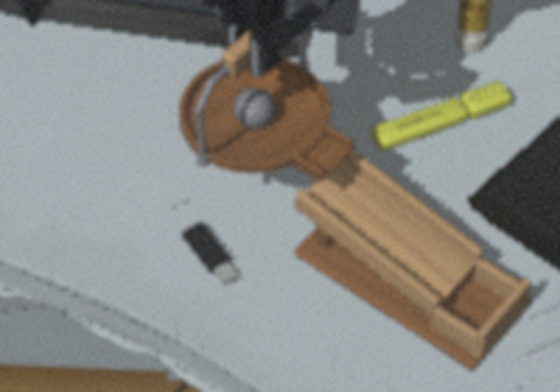

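The wrist and scene views show the ball in the middle of the dish and the lip over the ramp's upper end, with no contact. Next I'll check the lateral and angular fit numerically.

```bash
python3 - <<'E'
from h import *
p=load('w4.png');q=load('s4.png')
W=lambda u,v,z:atz(p,160+u/2,90+v/2,z,True)
S=lambda x,y,z:atz(q,175+x/2.8,170+y/2.8,z)
c=np.array([.5238,-.2946]);y=np.radians(-65.7);ex=np.array([np.cos(y),np.sin(y)]);ey=np.array([-ex[1],ex[0]])
O=np.array([.5475,-.3475])
def rel(n,X): d=X[:2]-O; print(n,(1000*np.array([d@ex,d@ey])).round(1))
rel('dish',c)
rel('base far up (5,37.5)',W(395,154,.008)); rel('base far low (165,37.5)',W(691,172,.008))
rel('near wall low top(125,-29)',W(647,318,.041))
rel('lip +',W(487,258,.09)); rel('lip -',W(474,365,.09))
rel('S near wall top (0,-29)',S(297,195,.065)); rel('S base (5,-37.5)',S(297,250,.008)); rel('S base (165,-37.5)',S(473,368,.008))
rel('S lip+ ',S(355,145,.088)); rel('S lip-',S(320,175,.088))
E
```

```text
dish [-58.    0.2]
base far up (5,37.5) [ 4.1 37.5]
base far low (165,37.5) [160.7  36.4]
near wall low top(125,-29) [122.2 -26.2]
lip + [17.2 17.2]
lip - [ 17.6 -20.1]
S near wall top (0,-29) [  4.  -31.4]
S base (5,-37.5) [  7.2 -36.1]
S base (165,-37.5) [163.2 -38.7]
S lip+  [19.4 14.5]
S lip- [ 17.  -21.9]
```

```bash
python3 -c "
from rig import arm
print(arm.finish_job())"
```

```text
the job is handed in; nothing more can be done
None
```

I handed the job in with the arm still holding the dish level. The ball is in the middle, and the lip points down the ramp, overhanging its upper end by about 18 mm at about 15 mm above the side walls. It took about 14 s of the 40 s, and the bystanders were not touched.

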